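# Slide the packed carton into the photo bay and hold the camera mast fully extended

### The job

Push the open carton along the roller track into the photo bay until it is fully home against the end stop, keeping it down on the track. Then squeeze the lock button on the near side of the camera head to free the telescopic mast, pull the head straight up past its first stop to the second stop so that the camera sees the whole carton, and finish while still holding it there with the button squeezed: it sinks back if let go. Leave the jar, the tins and the bottle beside the track and mast where they stand.

Things in the scene. Friction and masses are not known exactly. Their poses are not given: they have to be found in the camera images.
- track: fixed roller track 363 mm long; origin on the table, mid-width. It runs along its y: photo bay at -y. 9 free rollers across it (y = 150 to -50 mm, tops 34 mm high) between side rails 76 mm apart inside, 42 mm high. The bay: smooth deck 33 mm high, black cheeks 70 mm apart inside, 62 mm high, flared mouth at y = -45 to -75 mm, end stop 66 mm high with its face at y = -185 mm
- bay_home (a point): point on the bay deck (33 mm high, track axes) where the carton's origin lies when the carton is fully home: touching the end stop and lengthwise in the bay
- carton: cardboard carton with a part-open flap: solid body 60 mm wide (its x, -31 to +29 mm), 116 mm long (its y, -58 to +58 mm), 42 mm high, flap up to 54 mm; about 0.3 kg. Origin at the middle of its underside. It stands on the rollers between the rails, its y along the track's y; it rolls easily, and stays where it is on the bay deck
- camera_mast: fixed telescopic camera mast beyond the end stop, locked down at the start; origin on the table on its axis, z up. Foot 96 mm wide, 12 mm high; outer tube 28 mm diameter; black catch housing on its -y side, 103 mm high, to 32 mm from the axis. Its -x looks over the end stop at the bay; the lock button is on its -y side, toward the robot
- grip_point (a point): point on the mast's axis in the camera head, level with the button (mast axes): 138 mm high when down, 248 mm at the second stop. Black grip block round it: 32 mm in x, 40 mm in y, 32 mm below to 22 mm above. Camera (40 mm in y) on its -x side, to 75 mm from the axis and 32 mm above. Grip across y, one finger on the button: 47 mm, 42 mm squeezed (then centred at y = -1 mm)
- button_face (a point): middle of the outer face of the round steel lock button, 18 mm diameter, standing 7 mm out of the grip block's -y face; it moves inward, toward +y of the mast
- lock_button (a joint): travel of the lock button, m: 0 out, 0.005 fully in. A spring resists with 4 N at the start and 10 N fully in (a grip of 20 to 40 N suits). From about 0.003 the latch is free of its catch; with the button out the head cannot be raised from the bottom. Only the bottom position locks.
- camera_head (a joint): how far the head and its thin upper tube are drawn out of the lower tube, m: 0 down, 0.055 at the first stop. It comes first and takes about 4 N of upward pull.
- lower_tube (a joint): how far the lower tube is drawn out of the outer tube, m: 0 down, 0.055 at the second stop. It follows when the head is at the first stop, and takes about 6 N. So the second stop is 0.110 m above the bottom. Both sink back under their own weight when let go.
- candle_jar: bystander: poured candle in a glass, 68 mm diameter, 78 mm high, standing behind the track (its +x side); origin at its foot
- closed_tin: bystander: lidded candle tin, 70 mm diameter, 48 mm high, standing beside the mast on the track's +x side; origin at its foot
- open_tin: bystander: open candle tin, 68 mm diameter, 46 mm high, standing behind the track (its +x side) near its carton end; origin at its foot
- small_bottle: bystander: small amber bottle with a black cap, 36 mm diameter, 87 mm high, standing behind the bay (its +x side); origin at its foot

How it is judged:
On the way, in this order (a step that is already met when the one before it is completed fails the run):
1. the carton is fully home in the bay, at rest on its deck (y of carton in the frame of bay_home below 0.005 m and horizontal distance between carton and bay_home below 0.012 m and z of carton in the frame of bay_home below 0.006 m and angle between the y axis of carton and the y axis of bay_home, either way round below 0.12 rad and linear speed of carton below 0.02 m/s), for 0.2 s.
2. the lock button is squeezed in by the fingers while the mast is still down (value of joint lock_button above 0.003 m and value of joint camera_head below 0.01 m and contact force between the fingers and camera_mast above 2 N), for 0.1 s.
3. the head is drawn up to the first stop (value of joint camera_head above 0.05 m), for 0.1 s.
At the end, for the whole second after the job is handed in: Carton within 5 mm of home along the track, 12 mm in plan, on the deck, lengthwise within 0.12 rad. Mast held still at the second stop: both tubes within 5 mm of fully out, fingers on the head with over 3 N, button at least 3 mm in (y of carton in the frame of bay_home below 0.005 m and horizontal distance between carton and bay_home below 0.012 m and z of carton in the frame of bay_home below 0.006 m and angle between the y axis of carton and the y axis of bay_home, either way round below 0.12 rad and value of joint each of camera_head, lower_tube above 0.05 m and value of joint lock_button above 0.003 m and contact force between the fingers and camera_mast above 3 N and velocity of joint camera_head between -0.02 and 0.02 m/s and velocity of joint lower_tube between -0.02 and 0.02 m/s); the arm keeps its last pose, push and grip.
It fails at once if the carton is lifted off the track or tipped (height (world z) of carton above 0.055 m or angle between carton's own z axis and vertical above 0.35 rad).
It fails at once if the candle jar is shifted more than 20 mm or knocked over (distance of candle_jar from where it was at the start of the episode above 0.02 m or angle between candle_jar's own z axis and vertical above 0.5 rad).
It fails at once if the closed tin is shifted more than 20 mm or knocked over (distance of closed_tin from where it was at the start of the episode above 0.02 m or angle between closed_tin's own z axis and vertical above 0.5 rad).
It fails at once if the open tin is shifted more than 20 mm or knocked over (distance of open_tin from where it was at the start of the episode above 0.02 m or angle between open_tin's own z axis and vertical above 0.5 rad).
It fails at once if the small bottle is shifted more than 20 mm or knocked over (distance of small_bottle from where it was at the start of the episode above 0.02 m or angle between small_bottle's own z axis and vertical above 0.5 rad).
It also fails if it takes over 51 s, if anything falls off the work surface, if the arm or the gripper's body presses on something with over 40 N, if the wrist force passes 120 N, or if a joint passes its speed limit or range.

### The arm

A 6-joint arm with a two-finger parallel gripper is mounted at the origin on a cart in front of the work surface, level with it; the furniture and walls round the work are solid. World frame = base frame: x ahead of the robot, y to its left, z up, the work surface at z = 0. Lengths are in m, angles in rad, forces in N, time in s.
With the tool pointing down it reaches from about 0.25 to 0.85 m from the base axis. Payload 12.5 kg.
Tool frame: the origin (TCP) lies at the very end of the fingers, on their centre line; the grasp point (between the pads) lies env.pinch_z behind it (env.pinch_z is the distance from the TCP to the grasp point, in m); z points along the fingers, y is the direction in which the jaws open and shut (so a half turn about z gives the same grasp; the last joint's range is limited). The gripper opens to 93 mm and grips with 3 to 60 N. Pads are 15 mm wide; open, the fingers measure 128 mm over their backs; the gripper's body (75 mm by 188 mm) begins 65 mm behind the grasp point.
Start: joints at [1.049, 0.351, 1.652, -0, 1.139, -0.085], TCP at [0.233, 0.498, 0.219] pointing down, gripper open.
Joint ranges: [-2.75, 2.75], [-0.79, 2.1], [0.01, 2.65], [-1.57, 4.71], [0.07, 3.14], [-2.87, 2.87]. Speed limits (rad/s): [2.22, 2.22, 2.79, 3.14, 3.14, 3.14].

### API

Orientations are given as a unit quaternion [w, x, y, z].
In Python, from plant import env gives the robot as it stands.
- The arm moves only by the shell command python3 -m handwheel 'ROWS' [OPENING] [FORCE]. ROWS is JSON, a list of rows, each a list of 2 entries, a list of its own where there are three numbers: the shift along the tool's x, y, z in m, then the turn, a rotation vector about the tool's x, y, z in degrees. A call has 1 to 12 rows; each row shifts and turns the commanded pose from where the row before left it, along the tool's axes as they then stand; what a row does not reach is not made up. A row lasts 1/12 s, in which the tool goes at most 41.7 mm and 7.16 degrees, less where a joint would pass 70% of its speed; a pose out of reach is approached as far as the arm can. A call is refused whole if a number of a shift passes 0.0417 or a number of a turn 7.16, either way. A call with a gripper value outside its range is refused whole. OPENING is the closure in counts, from 0 (fully open) to 255 (shut), set as the call begins (- or left out, the last holds). The fingers move at their own pace and stop on an object; FORCE is the grip in N (left out, the last holds). Time passes only in rows, so rows that do not move let the fingers close. It gives the time, the measured TCP pose, the force and the opening at its end, in the units of the state.
- env.sense(): the state, without advancing time (a new reading comes with each control period).
- env.read_camera(name): name is "side" or "top" or "wrist"; returns (picture, depth): 400x640x3 uint8, red, green, blue; 400x640 float32, m along the optical axis (not along the pixel's ray), 0 where there is no reading.
- env.camera_model(name): a dict with "fx", "fy", "cx", "cy" (pixels), "R" (3x3) and "t" (3): a world point X has camera coordinates R X + t. Camera axes: x right, y down, z forward; pixel columns grow to the right and rows downward; lengths in m; the calibration is good to about 2 mm. A picture is of the moment at which its call begins: read the wrist's pose just before it. camera_model takes no time and is no camera call; for the wrist camera it gives the pose at the moment of the call.
- env.finish_job(): hands the job in, once; it reports no verdict.
The state is a dict: "time_s": time; "joint_pos": joint angles; "qd": joint speeds; "joint_torque": joint torques, N m; "tcp_pos": TCP position; "tool_rot": TCP orientation; "contact_force": force on the tool from outside, world axes, zero at the start; "wrist_torque": the same for the moment, N m; "finger_gap": finger opening in m.
Only numpy, scipy, OpenCV 4.12 (cv2) and the standard library are available. Lean on these libraries where they do the work, as an engineer would, in place of code of your own. Each camera call takes 0.05 s, during which the arm holds its last target. There are 200 camera calls.

## Working session

There is one attempt and no reset: what is moved stays moved. The work goes in short steps, Python scripts to look and compute and a shell command to move; the robot and the scene stay as the last step left them, time stands still between calls to the robot, and variables do not carry over. Pictures are saved under pics/ and viewed, about 8 in all and at most 12, crops included, and the job is handed in when it is done.

```bash
mkdir -p pics; ls; cat > h.py <<'E'
import numpy as np, cv2
from plant import env
def snap(n,tag):
    m=env.camera_model(n); p,d=env.read_camera(n); np.savez(f'pics/{tag}.npz',p=p,d=d,**m)
    cv2.imwrite(f'pics/{tag}.png',p[:,:,::-1]); return p,d,m
def load(tag): return np.load(f'pics/{tag}.npz')
def cloud(z):
    d=z['d']; v,u=np.mgrid[:d.shape[0],:d.shape[1]]
    c=np.stack([(u-z['cx'])/z['fx']*d,(v-z['cy'])/z['fy']*d,d],-1)
    return (c-z['t'])@z['R']
E
python3 - <<'E'
from h import *
s=env.sense(); print(s,env.pinch_z)
for n in('top','side'):
    snap(n,n+'0'); m=load(n+'0'); print(n,-m['R'].T@m['t'],m['R'],m['fx'])
E
```

```text
pics
{'time_s': 0.0, 'joint_pos': array([ 1.04939560e+00,  3.51230177e-01,  1.65243252e+00,  2.45024326e-06,
        1.13908193e+00, -8.46097936e-02]), 'qd': array([-5.85732591e-04, -4.91487761e-04,  6.53848471e-06,  5.26917584e-04,
        1.46481270e-03, -1.03858644e-03]), 'joint_torque': array([-1.39760836e-03, -4.97319317e+01, -2.85243541e+01,  6.98051462e-02,
        2.56834331e-02, -1.47170899e-04]), 'tcp_pos': array([0.23247766, 0.49807179, 0.21810154]), 'tool_rot': array([-1.72930785e-04,  2.16663950e-01,  9.76246076e-01, -5.49416509e-04]), 'contact_force': array([ 0.34291262,  0.4501922 , -0.10798238]), 'wrist_torque': array([-0.02403083,  0.02667645,  0.03150845]), 'finger_gap': 0.09319826288599016} 0.0188
top [0.37274607 0.09623306 0.91993155] [[-2.96037809e-02 -9.99561307e-01 -8.99364410e-04]
 [-9.75492678e-01  2.90871839e-02 -2.18100827e-01]
 [ 2.18031308e-01 -5.57928569e-03 -9.75925827e-01]] 452.055458183652
side [ 0.57647507 -0.81730045  0.534172  ] [[ 0.99855724  0.04733896  0.02534691]
 [ 0.04302587 -0.42293612 -0.90513745]
 [-0.03212814  0.90492213 -0.42436273]] 398.8373246869386
```

View pics/top0.png

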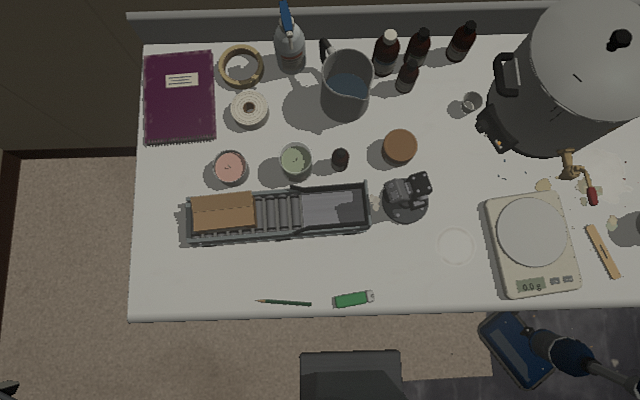

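View pics/side0.png

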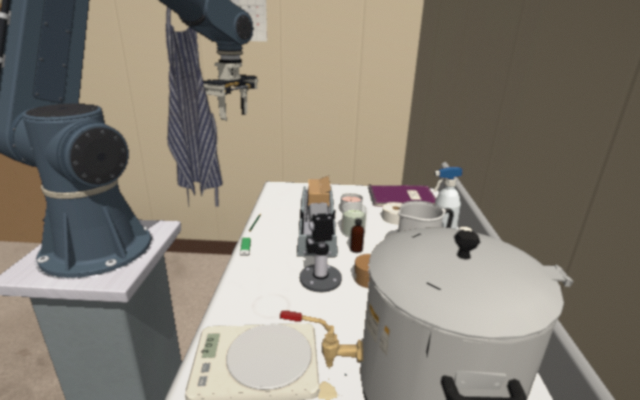

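Top view: carton on the left end of the track (u≈190-255, v≈190-230), bay at u≈295-368, mast foot at (405,205), tins and bottle above the track. The side view confirms this and shows the arm parked clear. Next I'll fit the track and mast from the depth.

```bash
python3 - <<'E'
from h import *
z=load('top0'); X=cloud(z); P=X.reshape(-1,3)
W=X[150:250,170:445]
# orthographic height-coded + colour
p=z['p'][140:250,170:450]; cv2.imwrite('pics/topcrop.png',cv2.resize(p[:,:,::-1],None,fx=2.85,fy=2.85,interpolation=cv2.INTER_CUBIC))
def rect(n,lo,hi,box):
    m=(P[:,2]>lo)&(P[:,2]<hi)&(P[:,0]>box[0])&(P[:,0]<box[1])&(P[:,1]>box[2])&(P[:,1]<box[3])
    Q=P[m]; r=cv2.minAreaRect(Q[:,:2].astype(np.float32)); print(n,len(Q),'mean',Q.mean(0).round(4),'rect',r, 'min',Q.min(0).round(3),'max',Q.max(0).round(3)); return Q
for v,u in((222,185),(205,405),(210,330),(150,400),(160,341),(161,295),(167,230),(186,405),(210,222),(190,361)): print(u,v,X[v,u].round(4))
B=(0.2,0.5,-0.1,0.5)
rect('rails38-46',.038,.046,B)
rect('cheek58-68',.057,.068,B)
rect('carton>70',.069,.1,B)
rect('head>140',.14,.2,B)
rect('foot',.009,.015,(0.2,0.5,-0.1,0.06))
E
```

```text
185 222 [5.248e-01 3.683e-01 4.000e-04]
405 205 [ 0.5427 -0.0817  0.0221]
330 210 [0.5347 0.0706 0.0344]
400 150 [ 0.6511 -0.0746  0.0478]
341 160 [0.6281 0.0464 0.0663]
295 161 [0.6318 0.1374 0.0561]
230 167 [0.63   0.2711 0.0328]
405 186 [ 0.5526 -0.059   0.1489]
222 210 [0.5331 0.2765 0.0764]
361 190 [0.5734 0.007  0.0354]
rails38-46 667 mean [0.4897 0.1967 0.0421] rect ((0.4942523241043091, 0.17368081212043762), (0.01864970661699772, 0.3555552661418915), 2.3018815517425537) min [ 0.478 -0.004  0.038] max [0.5   0.351 0.046]
cheek58-68 160 mean [0.4967 0.1425 0.0622] rect ((0.4935382008552551, 0.16085310280323029), (0.01284791249781847, 0.33314773440361023), 0.020345281809568405) min [ 0.487 -0.006  0.057] max [0.5   0.327 0.068]
carton>70 66 mean [0.4981 0.305  0.0748] rect ((0.49861931800842285, 0.30042973160743713), (0.00432040449231863, 0.0577210858464241), 3.146305799484253) min [0.495 0.272 0.069] max [0.5   0.329 0.08 ]<stdin>:8: RuntimeWarning: Mean of empty slice.
  ret = um.true_divide(
Traceback (most recent call last):
ValueError: zero-size array to reduction operation minimum which has no identity
```

View pics/topcrop.png

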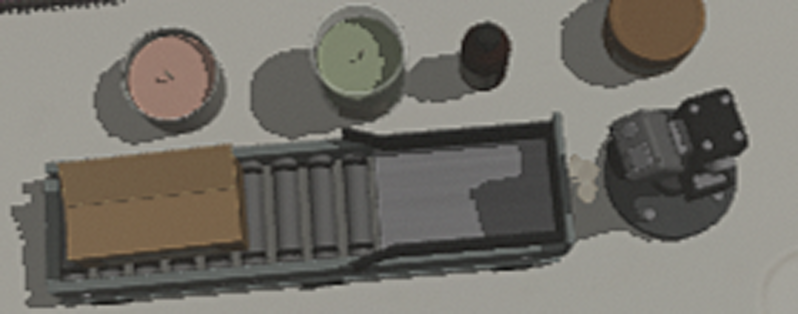

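The crop shows the whole track (x≈0.49-0.59 world) with the carton at its left end. The camera is at crop (645,145), the grip block at (712,125) and the catch housing at (712,180). My box was too tight, so I'll refit.

```bash
python3 - <<'E'
from h import *
for tag in('top0','side0'):
    z=load(tag); P=cloud(z).reshape(-1,3)
    def rect(n,lo,hi,box):
        m=(P[:,2]>lo)&(P[:,2]<hi)&(P[:,0]>box[0])&(P[:,0]<box[1])&(P[:,1]>box[2])&(P[:,1]<box[3])
        Q=P[m]
        if len(Q)<5: print(n,len(Q)); return
        (c,s,a)=cv2.minAreaRect(Q[:,:2].astype(np.float32)); print(n,len(Q),'mean',Q.mean(0).round(4),'rect',np.round(c,4),np.round(s,4),round(a,2),'min',Q.min(0).round(3),'max',Q.max(0).round(3)); return Q
    print(tag); B=(0.44,0.605,-0.02,0.4)
    rect('rails39-45',.039,.045,B)
    rect('cheek59-65',.059,.065,(0.44,.605,-.02,.19))
    rect('carton>70',.069,.1,(0.44,.605,.15,.4))
    rect('deck',.030,.036,(0.44,.605,.0,.14))
    T=(0.45,0.62,-0.15,-0.015)
    rect('gripblk',.155,.164,T)
    rect('camera',.166,.174,T)
    rect('housing',.098,.108,T)
    rect('foot',.009,.015,T)
    for n,b,h in(('closed',(.6,.69,-.12,-.02),.048),('bottle',(.6,.66,.02,.075),.087),('jar',(.6,.69,.09,.18),.078),('open',(.59,.68,.22,.32),.046)):
        rect(n,h-.005,h+.005,b)
E
```

```text
top0
rails39-45 910 mean [0.5162 0.1888 0.0421] rect [0.547  0.1766] [0.1243 0.3571] 2.3 min [ 0.478 -0.004  0.039] max [0.605 0.356 0.045]
cheek59-65 573 mean [0.5402 0.0601 0.0622] rect [0.5495 0.0711] [0.1172 0.1508] 2.97 min [ 0.487 -0.006  0.059] max [0.605 0.149 0.065]
carton>70 2163 mean [0.5316 0.2741 0.0787] rect [0.5408 0.2373] [0.0807 0.2   ] 14.44 min [0.495 0.151 0.069] max [0.605 0.334 0.091]
deck 2046 mean [0.5407 0.0709 0.0333] rect [0.549  0.0731] [0.1159 0.1391] 3.14 min [0.487 0.001 0.03 ] max [0.605 0.14  0.036]
gripblk 600 mean [ 0.55   -0.069   0.1602] rect [ 0.5494 -0.0626] [0.0404 0.0777] 15.25 min [ 0.523 -0.103  0.155] max [ 0.576 -0.021  0.164]
camera 124 mean [ 0.5429 -0.042   0.1677] rect [ 0.5434 -0.0415] [0.0383 0.0156] 18.49 min [ 0.525 -0.051  0.166] max [ 0.563 -0.03   0.171]
housing 100 mean [ 0.5294 -0.0895  0.1033] rect [ 0.5312 -0.0913] [0.016  0.0289] 9.35 min [ 0.521 -0.106  0.098] max [ 0.537 -0.076  0.108]
foot 553 mean [ 0.5309 -0.08    0.0126] rect [ 0.5489 -0.0825] [0.0877 0.083 ] 39.51 min [ 0.507 -0.132  0.009] max [ 0.602 -0.038  0.015]
[... 1447 characters left out ...]
.106  0.098] max [ 0.56  -0.072  0.107]
foot 662 mean [ 0.5535 -0.0942  0.0127] rect [ 0.5533 -0.0861] [0.0941 0.0935] 3.02 min [ 0.506 -0.133  0.009] max [ 0.6   -0.039  0.015]
closed 220 mean [ 0.6439 -0.0764  0.0481] rect [ 0.6423 -0.0738] [0.0668 0.0324] 83.38 min [ 0.627 -0.108  0.043] max [ 0.661 -0.042  0.051]
bottle 31 mean [0.6368 0.0462 0.0866] rect [0.636  0.0485] [0.0157 0.0174] 55.71 min [0.628 0.038 0.083] max [0.645 0.056 0.089]
jar 129 mean [0.6319 0.1348 0.0767] rect [0.6313 0.1359] [0.0643 0.0686] 11.98 min [0.601 0.101 0.073] max [0.665 0.172 0.081]
open 82 mean [0.6259 0.281  0.045 ] rect [0.6271 0.2747] [0.0672 0.0683] 8.16 min [0.595 0.239 0.041] max [0.661 0.309 0.05 ]
```

```bash
python3 - <<'E'
from h import *
z=load('top0'); P=cloud(z).reshape(-1,3)
def sel(zl,zh,xl,xh,yl,yh):
    m=(P[:,2]>zl)&(P[:,2]<zh)&(P[:,0]>xl)&(P[:,0]<xh)&(P[:,1]>yl)&(P[:,1]<yh); return P[m]
# near rail: top points per y bin -> mid x
for n,a in(('near rail',(.040,.0445,.47,.515,.15,.36)),('far rail',(.040,.0445,.57,.60,.15,.36)),('near cheek',(.060,.0645,.47,.53,.0,.07)),('far cheek',(.060,.0645,.56,.605,.0,.07))):
    Q=sel(*a); 
    if len(Q)<5: print(n,len(Q)); continue
    k=np.polyfit(Q[:,1],Q[:,0],1); print(n,len(Q),'x=%.4f+%.4f*(y-.15)'%(k[0]*.15+k[1],k[0]),'xr',Q[:,0].min().round(4),Q[:,0].max().round(4),Q[:,1].min().round(3),Q[:,1].max().round(3))
Q=sel(.06,.071,.50,.58,-.03,.03); print('endstop top',len(Q),Q.mean(0),Q[:,1].min(),Q[:,1].max())
Q=sel(.072,.095,.48,.6,.19,.36); print('carton',Q.min(0),Q.max(0))
for yy in np.arange(.2,.36,.01):
    q=Q[abs(Q[:,1]-yy)<.005]
    if len(q): print(round(yy,2),len(q),q[:,0].min().round(3),q[:,0].max().round(3),q[:,2].min().round(3),q[:,2].max().round(3))
s=env.sense(); from scipy.spatial.transform import Rotation as Ro
R=Ro.from_quat(s['tool_rot'],scalar_first=True).as_matrix(); print(R.round(3),np.degrees(np.arctan2(R[1,1],R[0,1])))
E
python3 -m handwheel --help | head -20
```

```text
near rail 379 x=0.4927+-0.0513*(y-.15) xr 0.4781 0.5059 0.15 0.351
far rail 135 x=0.5728+0.0721*(y-.15) xr 0.5701 0.5997 0.151 0.344
near cheek 119 x=0.4810+-0.2058*(y-.15) xr 0.4983 0.5297 0.0 0.069
far cheek 112 x=0.5820+0.0389*(y-.15) xr 0.5612 0.5834 0.002 0.07
endstop top 263 [0.53755137 0.00405745 0.06424059] -0.006412351718818022 0.028773037579771482
carton [0.49497839 0.21564995 0.07215152] [0.56754486 0.33439559 0.09075296]
0.22 149 0.505 0.568 0.072 0.089
0.23 188 0.503 0.567 0.073 0.09
0.24 183 0.503 0.567 0.072 0.089
0.25 179 0.502 0.565 0.073 0.091
0.26 191 0.5 0.566 0.072 0.09
0.27 188 0.499 0.564 0.072 0.09
0.28 179 0.499 0.563 0.073 0.088
0.29 184 0.499 0.563 0.073 0.091
0.3 191 0.497 0.561 0.073 0.09
0.31 185 0.496 0.561 0.073 0.09
0.32 187 0.496 0.56 0.073 0.089
0.33 127 0.495 0.559 0.073 0.088
[[-0.906  0.423 -0.   ]
 [ 0.423  0.906 -0.001]
 [ 0.    -0.001 -1.   ]] 64.97618348483903invalid input: not JSON, or not a number
```

```bash
python3 -m handwheel '[[[0,0,0],[0,0,6.8]],[[0,0,0],[0,0,6.8]],[[0,0,0],[0,0,6.8]],[[0,0,0],[0,0,6.8]],[[0,0,0],[0,0,6.8]],[[0,0,0],[0,0,6.8]],[[0,0,0],[0,0,6.8]],[[0,0,0],[0,0,6.8]],[[0,0,0],[0,0,6.6]],[[0,0,0],[0,0,0]]]' 255 30
python3 -m handwheel '[[[-0.008,0.0157,0],[0,0,0]],[[-0.0159,0.0314,0],[0,0,0]],[[-0.0159,0.0314,0],[0,0,0]],[[-0.0159,0.0314,0],[0,0,0]],[[-0.0159,0.0314,0],[0,0,0]],[[-0.0159,0.0314,0],[0,0,0]],[[-0.0159,0.0314,0],[0,0,0]],[[-0.0159,0.0314,0],[0,0,0]],[[-0.0159,0.0314,0],[0,0,0]],[[-0.008,0.0157,0],[0,0,0]],[[0,0,0],[0,0,0]]]'
```

```text
time_s: 0.93
tcp_pos: [0.2326, 0.4982, 0.2183]
tool_rot: [0.0, 0.684, 0.729, -0.0]
contact_force: [-0.1, 0.6, 1.3]
finger_gap: 0.0311
time_s: 1.85
tcp_pos: [0.5273, 0.3731, 0.2179]
tool_rot: [0.0, 0.682, 0.731, -0.0]
contact_force: [0.1, -0.4, -0.5]
finger_gap: -0.0
```

```bash
python3 -m handwheel '[[[0.002,-0.003,0.02],[0,0,0]],[[0,0,0.03],[0,0,0]],[[0,0,0.03],[0,0,0]],[[0,0,0.03],[0,0,0]],[[0,0,0.03],[0,0,0]],[[0,0,0.02],[0,0,0]],[[0,0,0.006],[0,0,0]],[[0,0,0],[0,0,0]]]'
python3 - <<'E'
from h import *
snap('top','top1'); p=load('top1')['p'][140:270,160:400]; cv2.imwrite('pics/top1c.png',cv2.resize(p[:,:,::-1],None,fx=3.2,fy=3.2))
E
```

```text
time_s: 2.52
tcp_pos: [0.52, 0.3768, 0.0512]
tool_rot: [-0.0, 0.681, 0.732, -0.001]
contact_force: [-0.4, -0.5, 0.1]
finger_gap: 0.0005
```

View pics/top1c.png

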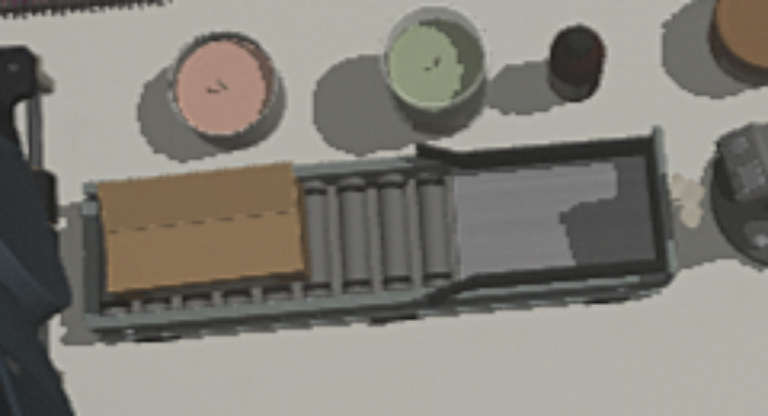

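Gripper is at the left end behind the carton, which has about 10 mm of side room to the bay cheeks. Pushing now.

```bash
python3 -m handwheel '[[[-0.008,0.003,0],[0,0,0]],[[-0.008,0.003,0],[0,0,0]],[[-0.006,0,0],[0,0,0]],[[-0.005,0,0],[0,0,0]],[[-0.005,0,0],[0,0,0]],[[-0.005,0,0],[0,0,0]],[[-0.006,0,0],[0,0,0]],[[-0.006,0,0],[0,0,0]],[[-0.006,0,0],[0,0,0]],[[-0.006,0,0],[0,0,0]],[[-0.006,0,0],[0,0,0]],[[-0.006,0,0],[0,0,0]]]'
python3 -m handwheel '[[[-0.006,0,0],[0,0,0]],[[-0.006,0,0],[0,0,0]],[[-0.006,0,0],[0,0,0]],[[-0.006,0,0],[0,0,0]],[[-0.006,0,0],[0,0,0]],[[-0.006,0,0],[0,0,0]],[[-0.006,0,0],[0,0,0]],[[-0.006,0,0],[0,0,0]],[[-0.006,0,0],[0,0,0]],[[-0.006,0,0],[0,0,0]],[[-0.006,0,0],[0,0,0]],[[0,0,0],[0,0,0]]]'
python3 - <<'E'
from h import *
snap('top','top2'); p=load('top2')['p'][140:270,160:400]; cv2.imwrite('pics/top2c.png',cv2.resize(p[:,:,::-1],None,fx=3.2,fy=3.2))
E
```

```text
time_s: 3.57
tcp_pos: [0.5324, 0.3038, 0.0526]
tool_rot: [-0.0, 0.682, 0.731, -0.0]
contact_force: [-0.3, 1.1, 0.5]
finger_gap: 0.0003
time_s: 4.57
tcp_pos: [0.5371, 0.2376, 0.0526]
tool_rot: [0.0, 0.682, 0.731, -0.0]
contact_force: [-0.2, -0.8, 0.6]
finger_gap: 0.0004
```

View pics/top2c.png

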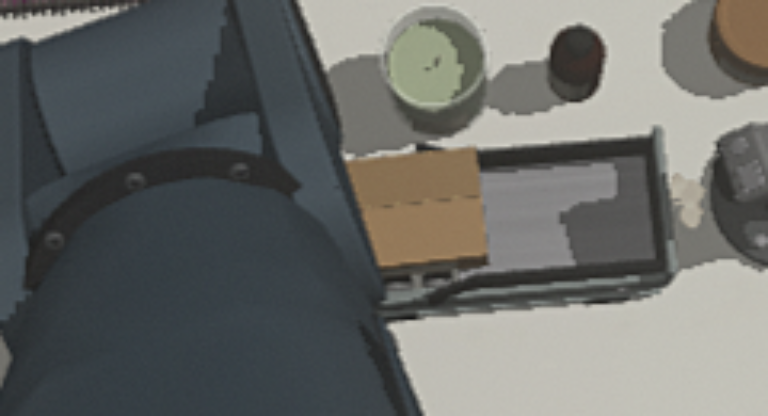

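Carton's front edge is at crop u≈485, entering the bay between the cheeks, straight. Continuing.

```bash
python3 -m handwheel '[[[-0.007,0,0],[0,0,0]],[[-0.007,0,0],[0,0,0]],[[-0.007,0,0],[0,0,0]],[[-0.007,0,0],[0,0,0]],[[-0.007,0,0],[0,0,0]],[[-0.007,0,0],[0,0,0]],[[-0.007,0,0],[0,0,0]],[[-0.007,0,0],[0,0,0]],[[-0.006,0,0],[0,0,0]],[[-0.006,0,0],[0,0,0]],[[-0.006,0,0],[0,0,0]],[[0,0,0],[0,0,0]]]'
python3 -m handwheel '[[[-0.003,0,0],[0,0,0]],[[-0.003,0,0],[0,0,0]],[[-0.003,0,0],[0,0,0]],[[-0.003,0,0],[0,0,0]],[[-0.002,0,0],[0,0,0]]]'
python3 -m handwheel '[[[-0.002,0,0],[0,0,0]],[[-0.002,0,0],[0,0,0]]]'
python3 - <<'E'
from h import *
snap('top','top3'); z=load('top3');p=z['p'][140:270,240:400]; cv2.imwrite('pics/top3c.png',cv2.resize(p[:,:,::-1],None,fx=4,fy=4))
P=cloud(z).reshape(-1,3); m=(P[:,2]>.072)&(P[:,2]<.095)&(P[:,0]>.5)&(P[:,0]<.6)&(P[:,1]>-.02)&(P[:,1]<.1); print(P[m].min(0),P[m].max(0))
E
```

```text
time_s: 5.62
tcp_pos: [0.5422, 0.1637, 0.0527]
tool_rot: [0.0, 0.682, 0.731, -0.0]
contact_force: [-0.1, -0.4, -0.0]
finger_gap: 0.0004
time_s: 6.03
tcp_pos: [0.543, 0.1506, 0.0526]
tool_rot: [-0.0, 0.682, 0.731, -0.0]
contact_force: [-0.5, 1.9, -1.2]
finger_gap: 0.0005
time_s: 6.2
tcp_pos: [0.5434, 0.1467, 0.0526]
tool_rot: [-0.0, 0.682, 0.731, -0.0]
contact_force: [-0.2, 1.2, -0.1]
finger_gap: 0.0004
[0.51251697 0.0188126  0.0725412 ] [0.57813005 0.05532281 0.09118976]
```

View pics/top3c.png

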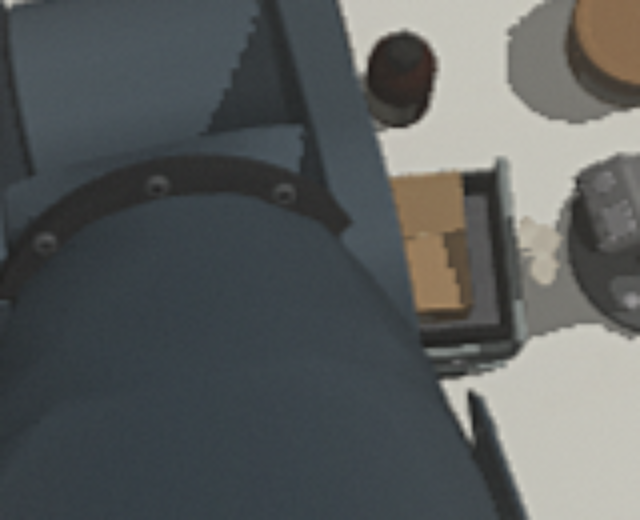

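About 12 mm of gap remains (carton front u≈467, stop face u≈500). Creeping in until the force rises.

```bash
python3 -m handwheel '[[[-0.002,0,0],[0,0,0]],[[-0.002,0,0],[0,0,0]],[[-0.002,0,0],[0,0,0]],[[-0.002,0,0],[0,0,0]]]'
python3 -m handwheel '[[[-0.0015,0,0],[0,0,0]],[[-0.001,0,0],[0,0,0]]]'
python3 -m handwheel '[[[-0.001,0,0],[0,0,0]],[[-0.001,0,0],[0,0,0]]]'
```

```text
time_s: 6.58
tcp_pos: [0.5439, 0.1387, 0.0526]
tool_rot: [-0.0, 0.682, 0.731, 0.0]
contact_force: [0.2, 1.2, -0.8]
finger_gap: 0.0003
time_s: 6.75
tcp_pos: [0.5441, 0.1362, 0.0526]
tool_rot: [0.0, 0.682, 0.731, 0.0]
contact_force: [-0.1, 1.2, -0.3]
finger_gap: 0.0006
time_s: 6.92
tcp_pos: [0.5442, 0.1343, 0.0526]
tool_rot: [-0.0, 0.682, 0.731, -0.0]
contact_force: [-1.0, 1.5, -0.7]
finger_gap: 0.0002
```

```bash
for i in 1; do :; done
python3 -m handwheel '[[[-0.001,0,0],[0,0,0]],[[0,0,0],[0,0,0]]]'
python3 -m handwheel '[[[-0.001,0,0],[0,0,0]],[[0,0,0],[0,0,0]]]'
python3 -m handwheel '[[[-0.001,0,0],[0,0,0]],[[0,0,0],[0,0,0]]]'
python3 - <<'E'
from h import *
snap('top','top4'); z=load('top4')
P=cloud(z).reshape(-1,3); m=(P[:,2]>.072)&(P[:,2]<.095)&(P[:,0]>.5)&(P[:,0]<.6)&(P[:,1]>-.02)&(P[:,1]<.1); print(P[m].min(0),P[m].max(0))
E
```

```text
time_s: 7.08
tcp_pos: [0.5443, 0.1332, 0.0526]
tool_rot: [0.0, 0.682, 0.731, -0.0]
contact_force: [0.2, -0.3, -0.2]
finger_gap: 0.0009
time_s: 7.25
tcp_pos: [0.5444, 0.1323, 0.0527]
tool_rot: [0.0, 0.682, 0.731, -0.0]
contact_force: [0.8, 0.1, -0.5]
finger_gap: 0.0008
time_s: 7.42
tcp_pos: [0.5448, 0.1319, 0.0528]
tool_rot: [0.0, 0.682, 0.731, 0.001]
contact_force: [0.7, 6.0, -1.2]
finger_gap: 0.0007
[0.51392567 0.00499242 0.07201255] [0.578261   0.03248339 0.08878738]
```

Stop contact is felt (6 N). I'll press 1 mm more, then back off, rise, and move towards the mast.

```bash

python3 -m handwheel '[[[-0.001,0,0],[0,0,0]],[[0,0,0],[0,0,0]],[[0,0,0],[0,0,0]]]'
python3 -m handwheel '[[[0.006,0,0],[0,0,0]],[[0.012,0,0],[0,0,0]],[[0.012,0,0],[0,0,0]],[[0,0,-0.02],[0,0,0]],[[0,0,-0.03],[0,0,0]],[[0,0,-0.035],[0,0,0]],[[0,0,-0.035],[0,0,0]],[[0,0,-0.035],[0,0,0]],[[0,0,-0.02],[0,0,0]],[[0,0,0],[0,0,0]]]' 0
python3 - <<'E'
from h import *
snap('wrist','w1'); snap('top','top5')
z=load('w1'); print(-z['R'].T@z['t'],z['R'][2])
z=load('top5');P=cloud(z).reshape(-1,3); m=(P[:,2]>.072)&(P[:,2]<.095)&(P[:,0]>.5)&(P[:,0]<.6)&(P[:,1]>-.02)&(P[:,1]<.16); Q=P[m];print(len(Q),Q.min(0),Q.max(0))
E
```

```text
time_s: 7.72
tcp_pos: [0.5452, 0.1317, 0.053]
tool_rot: [0.0, 0.682, 0.731, 0.001]
contact_force: [1.8, 10.9, -1.1]
finger_gap: 0.0005
time_s: 8.55
tcp_pos: [0.544, 0.1616, 0.2324]
tool_rot: [0.002, 0.682, 0.731, 0.003]
contact_force: [-0.0, 0.4, 0.4]
finger_gap: 0.0627
[0.538788   0.22865215 0.3981597 ] [ 0.02476811 -0.24313103 -0.96967719]
764 [0.51291824 0.00487493 0.07206157] [0.57800486 0.05341444 0.08941404]
```

View pics/w1.png

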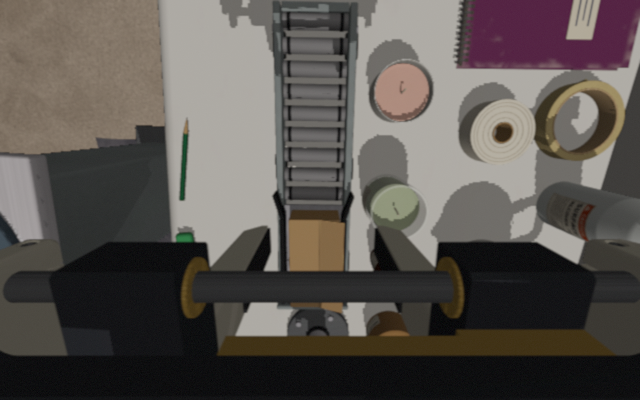

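The carton is straight in the bay between the cheeks, flap side at (330,245), and the mast is near (318,325). Moving over the mast.

```bash

python3 -m handwheel '[[[-0.012,0,-0.004],[0,0,0]],[[-0.024,-0.001,-0.004],[0,0,0]],[[-0.03,-0.001,0],[0,0,0]],[[-0.03,-0.001,0],[0,0,0]],[[-0.03,-0.001,0],[0,0,0]],[[-0.03,-0.001,0],[0,0,0]],[[-0.03,-0.001,0],[0,0,0]],[[-0.03,-0.001,0],[0,0,0]],[[-0.02,0,0],[0,0,0]],[[-0.011,0,0],[0,0,-5]],[[0,0,0],[0,0,-6]],[[0,0,0],[0,0,0]]]' 0
python3 - <<'E'
from h import *
print(env.sense()['tcp_pos'],env.sense()['tool_rot'])
snap('wrist','w2'); snap('side','s2')
for t in('w2','s2'):
    z=load(t);P=cloud(z).reshape(-1,3)
    for n,lo,hi in(('blk',.155,.1625),('cam',.166,.174),('foot',.009,.015),('mid',.128,.148)):
        m=(P[:,2]>lo)&(P[:,2]<hi)&(abs(P[:,0]-.554)<.06)&(P[:,1]>-.14)&(P[:,1]<-.0); Q=P[m]
        if len(Q)<8: print(n,len(Q)); continue
        c,s,a=cv2.minAreaRect(Q[:,:2].astype(np.float32)); print(t,n,len(Q),np.round(c,4),np.round(s,4),round(a,2),cv2.boxPoints((c,s,a)).round(3).tolist())
E
```

```text
time_s: 9.65
tcp_pos: [0.5517, -0.0877, 0.2342]
tool_rot: [-0.001, 0.608, 0.794, -0.001]
contact_force: [0.2, 0.2, -0.7]
finger_gap: 0.0928
[ 0.55174933 -0.08773962  0.23417823] [-1.22841009e-03  6.07678814e-01  7.94181677e-01 -6.42705407e-04]
w2 blk 2376 [ 0.5513 -0.0614] [0.04   0.0759] 15.13 [[0.5220000147819519, -0.029999999329447746], [0.5419999957084656, -0.10300000011920929], [0.5799999833106995, -0.09300000220537186], [0.5609999895095825, -0.01899999938905239]]
w2 cam 421 [ 0.5455 -0.0401] [0.037  0.0125] 15.29 [[0.5260000228881836, -0.039000000804662704], [0.5289999842643738, -0.050999999046325684], [0.5649999976158142, -0.04100000113248825], [0.5619999766349792, -0.028999999165534973]]
w2 foot 705 [ 0.5554 -0.0572] [0.0944 0.1109] 3.78 [[0.5049999952316284, -0.004999999888241291], [0.5120000243186951, -0.11599999666213989], [0.6060000061988831, -0.10899999737739563], [0.5989999771118164, 0.0010000000474974513]]
w2 mid 523 [ 0.5507 -0.0584] [0.0789 0.0417] 88.36 [[0.5289999842643738, -0.09700000286102295], [0.5699999928474426, -0.09799999743700027], [0.5730000138282776, -0.0
[... 260 characters left out ...]
87891, -0.026000000536441803]]
s2 cam 44 [ 0.5431 -0.0409] [0.0354 0.0124] 8.08 [[0.5249999761581421, -0.03700000047683716], [0.5260000228881836, -0.05000000074505806], [0.5609999895095825, -0.04500000178813934], [0.5600000023841858, -0.03200000151991844]]
s2 foot 692 [ 0.5506 -0.0636] [0.0935 0.1355] 7.05 [[0.4959999918937683, -0.0020000000949949026], [0.5130000114440918, -0.13699999451637268], [0.6050000190734863, -0.125], [0.5889999866485596, 0.008999999612569809]]
s2 mid 224 [ 0.5364 -0.0807] [0.0382 0.0747] 47.83 [[0.4959999918937683, -0.07000000029802322], [0.5509999990463257, -0.11999999731779099], [0.5770000219345093, -0.09200000017881393], [0.5220000147819519, -0.04100000113248825]]
```

View pics/w2.png

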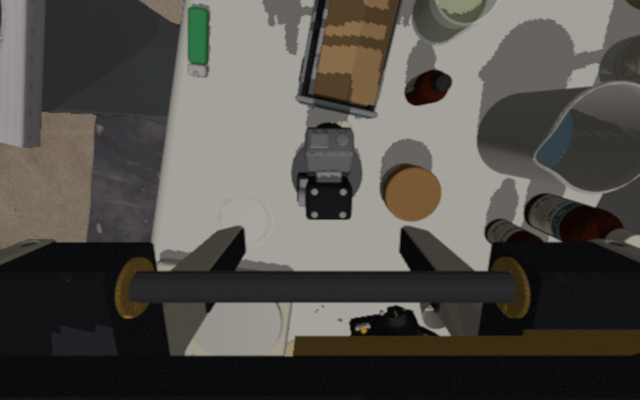

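The block is at (328,197) with the button at its left (303,190), and the fingers straddle it. The mast yaw of 15.1° matches the tool. The carton touches the end stop at (340,108). Descending.

```bash

python3 -m handwheel '[[[0.0022,0.004,0.01],[0,0,0]],[[0,0,0.02],[0,0,0]],[[0,0,0.02],[0,0,0]],[[0,0,0.02],[0,0,0]],[[0,0,0.02],[0,0,0]],[[0,0,0.015],[0,0,0]],[[0,0,0.01],[0,0,0]],[[0,0,0],[0,0,0]],[[0,0,0],[0,0,0]]]'
python3 -m handwheel '[[[0,0,0],[0,0,0]],[[0,0,0],[0,0,0]],[[0,0,0],[0,0,0]],[[0,0,0],[0,0,0]]]' 90 15
python3 -m handwheel '[[[0,0,0],[0,0,0]],[[0,0,0],[0,0,0]]]' 110 15
```

```text
time_s: 10.5
tcp_pos: [0.5558, -0.0831, 0.1204]
tool_rot: [-0.0, 0.609, 0.793, -0.0]
contact_force: [0.7, 0.5, 0.2]
finger_gap: 0.093
time_s: 10.83
tcp_pos: [0.5561, -0.0835, 0.1212]
tool_rot: [0.0, 0.609, 0.793, 0.0]
contact_force: [-0.1, 0.0, -0.5]
finger_gap: 0.0712
time_s: 11.0
tcp_pos: [0.5559, -0.0835, 0.1209]
tool_rot: [0.0, 0.609, 0.793, 0.0]
contact_force: [0.3, -0.2, -0.1]
finger_gap: 0.0573
```

```bash

python3 -m handwheel '[[[0,0,0],[0,0,0]],[[0,0,0],[0,0,0]],[[0,0,0],[0,0,0]]]' 122 15
python3 -m handwheel '[[[0,0,0],[0,0,0]],[[0,0,0],[0,0,0]],[[0,0,0],[0,0,0]],[[0,0,0],[0,0,0]]]' 140 30
```

```text
time_s: 11.25
tcp_pos: [0.5551, -0.0836, 0.1206]
tool_rot: [-0.001, 0.609, 0.793, -0.001]
contact_force: [-5.0, -1.8, 4.8]
finger_gap: 0.049
time_s: 11.58
tcp_pos: [0.555, -0.0836, 0.1206]
tool_rot: [-0.001, 0.609, 0.793, -0.001]
contact_force: [-5.4, -1.1, 4.1]
finger_gap: 0.0424
```

```bash

python3 -m handwheel '[[[0,-0.0007,0],[0,0,0]],[[0,0,0],[0,0,0]],[[0,0,0],[0,0,0]],[[0,0,0],[0,0,0]]]' 180 38
python3 -m handwheel '[[[0,0,-0.003],[0,0,0]],[[0,0,-0.005],[0,0,0]],[[0,0,-0.005],[0,0,0]],[[0,0,-0.005],[0,0,0]]]'
```

```text
time_s: 11.92
tcp_pos: [0.555, -0.0836, 0.1206]
tool_rot: [-0.0, 0.609, 0.793, -0.0]
contact_force: [-2.7, -0.7, 2.6]
finger_gap: 0.0415
time_s: 12.25
tcp_pos: [0.555, -0.0836, 0.139]
tool_rot: [-0.0, 0.609, 0.793, -0.0]
contact_force: [-1.6, -0.8, -4.4]
finger_gap: 0.0416
```

Button is in (gap 41.5 mm), and the head is rising at about 4 N. Pulling on to the first stop.

```bash

python3 -m handwheel '[[[0,0,-0.005],[0,0,0]],[[0,0,-0.005],[0,0,0]],[[0,0,-0.005],[0,0,0]],[[0,0,-0.005],[0,0,0]],[[0,0,-0.005],[0,0,0]],[[0,0,-0.005],[0,0,0]],[[0,0,-0.005],[0,0,0]],[[0,0,-0.003],[0,0,0]],[[0,0,0],[0,0,0]],[[0,0,0],[0,0,0]]]'
python3 -m handwheel '[[[0,0,-0.004],[0,0,0]],[[0,0,-0.004],[0,0,0]],[[0,0,-0.004],[0,0,0]],[[0,0,-0.004],[0,0,0]],[[0,0,-0.004],[0,0,0]],[[0,0,-0.004],[0,0,0]],[[0,0,-0.004],[0,0,0]],[[0,0,-0.004],[0,0,0]],[[0,0,-0.004],[0,0,0]],[[0,0,-0.004],[0,0,0]],[[0,0,-0.004],[0,0,0]],[[0,0,0],[0,0,0]]]'
```

```text
time_s: 13.08
tcp_pos: [0.5551, -0.0836, 0.1768]
tool_rot: [0.0, 0.609, 0.793, -0.0]
contact_force: [-3.5, -0.9, -1.5]
finger_gap: 0.0414
time_s: 14.08
tcp_pos: [0.5552, -0.0836, 0.2216]
tool_rot: [0.0, 0.609, 0.793, 0.0]
contact_force: [-4.5, -0.8, -1.3]
finger_gap: 0.0414
```

```bash

python3 -m handwheel '[[[0,0,-0.002],[0,0,0]],[[0,0,-0.002],[0,0,0]],[[0,0,-0.002],[0,0,0]],[[0,0,0],[0,0,0]]]'
python3 -m handwheel '[[[0,0,-0.001],[0,0,0]],[[0,0,-0.001],[0,0,0]],[[0,0,0],[0,0,0]]]'
python3 -m handwheel '[[[0,0,-0.001],[0,0,0]],[[0,0,0],[0,0,0]],[[0,0,0],[0,0,0]]]'
```

```text
time_s: 14.42
tcp_pos: [0.5552, -0.0836, 0.227]
tool_rot: [0.0, 0.609, 0.793, 0.0]
contact_force: [-4.0, -0.1, -1.4]
finger_gap: 0.0415
time_s: 14.67
tcp_pos: [0.5552, -0.0836, 0.2287]
tool_rot: [-0.0, 0.609, 0.793, -0.0]
contact_force: [-4.3, -1.2, -4.0]
finger_gap: 0.0417
time_s: 14.92
tcp_pos: [0.5551, -0.0836, 0.2297]
tool_rot: [0.0, 0.609, 0.793, -0.0]
contact_force: [-3.7, -1.0, -3.8]
finger_gap: 0.0414
```

```bash

python3 -m handwheel '[[[0,0,-0.001],[0,0,0]],[[0,0,0],[0,0,0]],[[0,0,0],[0,0,0]]]'
python3 -m handwheel '[[[0,0,-0.0005],[0,0,0]],[[0,0,0],[0,0,0]],[[0,0,0],[0,0,0]]]'
python3 - <<'E'
from h import *
snap('side','s3'); z=load('s3');p=z['p'][170:300,250:450]; cv2.imwrite('pics/s3c.png',cv2.resize(p[:,:,::-1],None,fx=4,fy=4))
snap('top','top6'); z=load('top6')
P=cloud(z).reshape(-1,3)
m=(P[:,2]>.072)&(P[:,2]<.095)&(P[:,0]>.5)&(P[:,0]<.6)&(P[:,1]>-.02)&(P[:,1]<.16); Q=P[m];print(len(Q),Q.min(0),Q.max(0))
Pw=cloud(load('s3')).reshape(-1,3)
for n,b,h in(('closed',(.6,.69,-.12,-.02),.048),('bottle',(.6,.66,.02,.075),.087),('jar',(.6,.69,.09,.18),.078),('open',(.59,.68,.22,.32),.046)):
    for A in(P,Pw):
        q=A[(abs(A[:,2]-h)<.005)&(A[:,0]>b[0])&(A[:,0]<b[1])&(A[:,1]>b[2])&(A[:,1]<b[3])]; print(n,len(q),q.mean(0).round(4) if len(q) else '')
E
```

```text
time_s: 15.17
tcp_pos: [0.5552, -0.0836, 0.2307]
tool_rot: [0.0, 0.609, 0.793, -0.0]
contact_force: [-4.0, -0.4, -4.1]
finger_gap: 0.0416
time_s: 15.42
tcp_pos: [0.5551, -0.0836, 0.2308]
tool_rot: [-0.0, 0.609, 0.793, -0.0]
contact_force: [-3.3, -1.2, -9.8]
finger_gap: 0.0413
2067 [0.50874429 0.00497582 0.07207428] [0.57821164 0.12201613 0.09198617]
closed 812 [ 0.6601 -0.0744  0.0483]
closed 219 [ 0.6441 -0.0765  0.0481]
bottle 63 [0.6384 0.0468 0.0871]
bottle 32 [0.6363 0.0463 0.0864]
jar 198 [0.634  0.1356 0.0774]
jar 124 [0.6325 0.1355 0.0769]
open 118 [0.6353 0.2725 0.0453]
open 85 [0.6262 0.2812 0.045 ]
```

View pics/s3c.png

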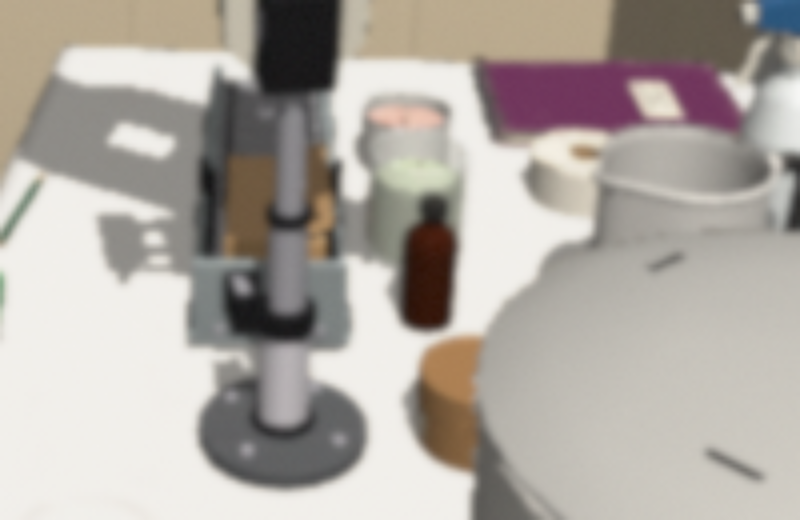

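Both tubes are drawn out: the collars are at crop (290,215) and (285,320), with the head at the top in the fingers. The carton sits in the bay, and the force rose at exactly 110 mm of travel, so this is the second stop. I'll let it settle, then hand in.

```bash

python3 -m handwheel '[[[0,0,0],[0,0,0]],[[0,0,0],[0,0,0]],[[0,0,0],[0,0,0]],[[0,0,0],[0,0,0]],[[0,0,0],[0,0,0]],[[0,0,0],[0,0,0]]]'
python3 -c "
from plant import env; print(env.finish_job())"
```

```text
time_s: 16.02
tcp_pos: [0.555, -0.0836, 0.2308]
tool_rot: [-0.0, 0.609, 0.793, -0.0]
contact_force: [-2.2, -1.0, -13.8]
finger_gap: 0.0415
the job is handed in; nothing more can be done
None
```

I pushed the carton home, squeezed the lock button, drew the mast up to its second stop, and handed the job in at about 16 s while still holding it there. The hand-in gave no verdict, so everything below comes from my own checks.

- **Carton:** I pushed it with the closed fingers until it met the end stop, where the force rose to about 11 N. The last top view put its length at y = 0.005 to 0.122 m, against a stop face I estimated at 0.007 m. It is straight in the bay with its top at the height it started.
- **Button:** The fingers closed to 41.5 mm, where fully squeezed is 42 mm. The grip was set to 38 N.
- **Mast:** The head rose 110.2 mm, and at that point the pull jumped from about 4 N to 10–14 N, which I take to be the second stop. The side view shows both tubes drawn out and the fingers on the head.
- **Bystanders:** The measured positions of both tins, the jar and the bottle changed by less than 1.5 mm.
- **Disagreement:** A sideways force of 2–4 N stayed on the gripper because it was slightly off centre on the head. No other check failed or disagreed.

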